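# Stack the empty parts tote on the full one

### The arm

A 7-joint arm with a two-finger parallel gripper is mounted at the origin on the work surface. World frame = base frame: x ahead of the robot, y to its left, z up, the work surface at z = 0. Lengths are in m, angles in rad, forces in N, time in s.
With the tool pointing down it reaches from about 0.35 to 0.9 m from the base axis. Payload 7.2 kg.
Tool frame: the origin (TCP) lies at the very end of the fingers, on their centre line; the grasp point (between the pads) lies 19 mm behind it; z points along the fingers, y is the line along which they close (so a half turn about z gives the same grasp; the last joint's range is limited). The gripper opens to 85 mm and grips with 20 to 120 N. Pads are 22 mm wide; open, the fingers measure 114 mm over their backs; the gripper's body (76 mm by 85 mm) begins 54 mm behind the grasp point. The pads swing forward as they close: fully open they stand 13 mm farther back than shut.
Start: joints at [-1.228, 0.411, -0.013, 1.596, 0.006, 1.134, -0.082], TCP at [0.25, 0.573, 0.231] pointing down, gripper open.
Joint ranges: [-2.95, 2.95], [-0.29, 1.99], [-1.47, 1.44], [0.14, 2.54], [-1.03, 4.17], [0.13, 1.85], [-2.86, 2.86]. Speed limits (rad/s): [2.39, 2.39, 3.01, 3.01, 3.14, 3.14, 3.14].

### API

Orientations are given as a unit quaternion [w, x, y, z].
In Python, from rig import * gives the robot as it stands.
- The arm moves only by the shell command python3 -m crank 'ROWS' [OPENING] [FORCE]. ROWS is text: rows parted by semicolons, each of 4 numbers parted by spaces: the shift along the tool's x, y, z in mm, then the turn about the tool's z in degrees. In form: dx dy dz spin; .... A call has 1 to 20 rows; each row is the pose to reach, as a shift and turn from the pose commanded when the call began, along the tool's axes at that moment; what a row does not reach only later rows make up. A row lasts 1/10 s, in which the tool goes at most 50 mm and 8.59 degrees, less where a joint would pass 70% of its speed; a pose out of reach is approached as far as the arm can. A call with a gripper value outside its range is refused whole. OPENING is the opening, from -1 (shut) to 1 (fully open), set as the call begins (- or left out, the last holds). The fingers move at their own pace and stop on an object; FORCE is the grip in N (left out, the last holds). Time passes only in rows, so rows that repeat a pose let the fingers close. It gives the time, the measured TCP pose, the force, the opening and the grip force at its end, in the units of the state.
- state(): the state, without advancing time (a new reading comes with each control period).
- capture(name): name is "side" or "top"; returns a dict with "frame" (480x640x3 uint8, blue, green, red), "z_map" (480x640 float32, m along the optical axis (not along the pixel's ray), 0 where there is no reading), "fx", "fy", "cx", "cy" (pixels), "R" (3x3) and "t" (3): a world point X has camera coordinates R X + t. Camera axes: x right, y down, z forward; pixel columns grow to the right and rows downward; lengths in m; the calibration is good to about 2 mm. A picture is of the moment at which its call begins.
- finish_job(): hands the job in; it is judged then, once.
The state is a dict: "t": time; "joint_positions": joint angles; "dq": joint speeds; "joint_efforts": joint torques, N m; "eef_pos": TCP position; "tcp_rot": TCP orientation; "force": force on the tool from outside, world axes, zero at the start; "ft_torque": the same for the moment, N m; "finger_gap": opening from 0.0 (shut) to 1.0 (fully open); "gripper_force": force on a finger pad.
Only numpy, scipy, OpenCV 4.12 (cv2) and the standard library are available. Lean on these libraries where they do the work, as an engineer would, in place of code of your own. Each camera call takes 0.05 s, during which the arm holds its last target. There are 200 camera calls.

### The job

Stack the empty red tote on the one full of brackets: turn it half a turn, so that it stands on the full tote's ledges instead of nesting in on the parts, set it down just short of the two hooks and slide it home under them, until it meets the stops and the spring catch snaps up behind it; then let go. Go gently: do not force the totes together, keep the empty one upright and the full one in its place. Leave everything else on the bench alone.

Things in the scene. Friction and masses are not known exactly. Their poses are not given: they have to be found in the camera images.
- full_tote: Red stack-nest tote full of steel brackets, about 3 kg, loose. Rim 200 x 140, 75 high, base 177.5 x 117.5 (walls lean in 0.15 per mm). Origin: middle of the underside, z up. +x points to its high end (wall 75 high, two hooks), -x to its low end (wall cut down to 54, spring catch; its thumb tab reaches 110 out). On either long side a grip lug, y=70 to 79, stands 36 above the rim.
- full_ledge (a point): Seat of the stack, in the full tote's frame: x=0, y=0, z=64, the height of its three flat ledges (two at the high end, x=66 to 89, y=26 to 46 either side; one at the low end, x=-78 to -92, y within 14). Once home, the empty tote's origin is here (play 0.5 in x, 4 in y) and its +x points along the full tote's -x. Over some 30 N between the totes is forcing.
- full_hooks (a point): Midway between the tips of the full tote's two hooks, which stand at y=36 either side over the high-end ledges and point to the low end: tips at x=84, 10 wide, widening to 16 at the root; clear height under them 8 at the tip, 6 at the root, top 12 above the ledge. Behind them, at x=89, the stops. A base lowered with its leading edge at x=70 to 82 clears the hooks.
- catch (a joint): Spring catch, middle of the full tote's low end: angle of its spring arm, rad; 0 = up, 0.10 = pressed level with the ledges. The nub stands 4 above the ledges, face at x=-90. The empty tote's base pushes it down (3 to 6 N), more than its weight can: slide with 10 to 12 N of downward load, or its end rides up. Once home, the nub snaps up behind it (0) and must stay up.
- empty_tote: Empty tote of the same form, about 0.3 kg, lying about the same way round as the full one (so it would nest). Origin: middle of the underside, z up; +x to its high end. Its floor is 4 thick. Its low-end wall, which leads when it slides home, has a window 26 wide and 16 high over the floor at y=24 to 50 either side: the hooks enter there, over the floor's edge.
- empty_high_end (a point): Top of the empty tote's high end wall, mid-width, 100 from its middle and 75 above its underside: tells which way round it is.
- empty_grip_left (a point): Grip point of the empty tote's lug on its +y side: an upright plate 60 long (along the tote's x), 9 thick (along y), its top 14 above this point and the rim 22 below it. In the tote's frame: x=0, y=74.5, z=97.
- empty_grip_right (a point): The same on its -y side: x=0, y=-74.5, z=97 in the tote's frame.

How it is judged:
By the outcome, as a careful person would: the job done as asked, in the order asked, and still so for the second after the job is handed in, with the robot touching nothing.
It also fails if it takes over 64 s, if anything falls off the work surface, if the arm or the gripper's body presses on something with over 40 N, if the wrist force passes 120 N, or if a joint passes its speed limit or range.

## Working session

There is one attempt and no reset: what is moved stays moved. The work goes in short steps, Python scripts to look and compute and a shell command to move; the robot and the scene stay as the last step left them, time stands still between calls to the robot, and variables do not carry over. Pictures are saved under pics/ and viewed, at most 10 in all, crops included, and the job is handed in when it is done.

```bash
mkdir -p pics; ls; python3 - <<'E'
from rig import *
import cv2,numpy as np
s=state();print({k:np.round(v,3) for k,v in s.items()})
for n in("top","side"):
    c=capture(n);cv2.imwrite(f"pics/{n}0.png",c["frame"]);np.savez(f"{n}0.npz",**c);print(n,c["fx"],c["cx"],c["cy"],c["R"].round(3).tolist(),c["t"])
E
```

```text
pics
{'t': np.float64(0.0), 'joint_positions': array([-1.228,  0.412, -0.013,  1.597,  0.006,  1.134, -0.082]), 'dq': array([-0.001, -0.001, -0.001,  0.   , -0.001, -0.   ,  0.002]), 'joint_efforts': array([-0.0000e+00, -6.0064e+01,  6.8200e-01, -2.9942e+01,  1.4000e-02,
        1.1000e-02,  0.0000e+00]), 'eef_pos': array([0.249, 0.572, 0.23 ]), 'tcp_rot': array([-0.   ,  0.204,  0.979, -0.001]), 'force': array([0.074, 0.084, 0.678]), 'ft_torque': array([0.041, 0.045, 0.023]), 'gripper_force': np.float64(0.0), 'finger_gap': np.float64(0.998)}
top 548.7926911461095 326.65038939614885 239.63517288892083 [[0.027, -1.0, -0.013], [-0.981, -0.024, -0.195], [0.194, 0.019, -0.981]] [0.01170964 0.57453131 0.87127049]
side 452.6575509723061 309.5698888906227 236.90478022813932 [[0.934, -0.358, 0.01], [-0.238, -0.64, -0.731], [0.268, 0.68, -0.683]] [-0.53908495  0.20080509  0.78145398]
```

View pics/top0.png

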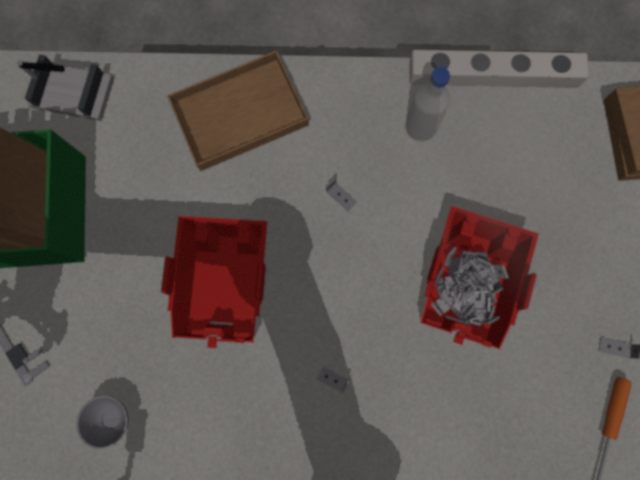

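View pics/side0.png

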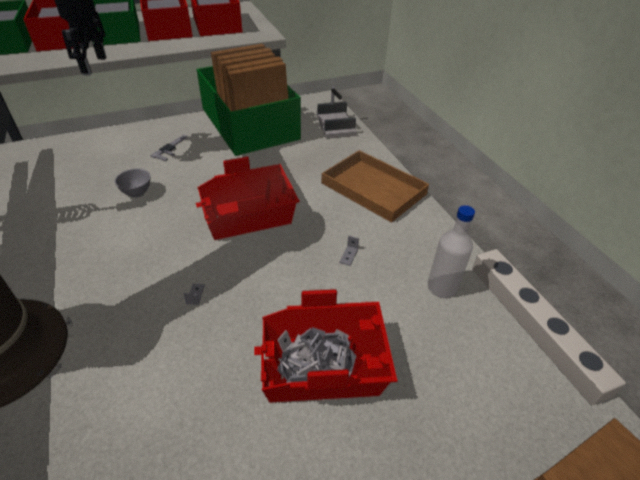

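The top view shows the empty tote at about (218,280) and the full one at about (478,280). Both have their high end toward the top of the picture and their catch tabs at (212,342) and (459,337). Next I measure their poses from the red points.

```bash
cat > h.py <<'E'
import numpy as np,cv2
from scipy.optimize import minimize
def cloud(c,m=None):
    f=np.asarray(c["frame"]).astype(int);z=np.asarray(c["z_map"])
    k=(f[...,2]>70)&(f[...,1]<0.35*f[...,2])&(f[...,0]<0.4*f[...,2])&(z>0)
    v,u=np.nonzero(k);z=z[v,u]
    P=np.c_[(u-c["cx"])/c["fx"]*z,(v-c["cy"])/c["fy"]*z,z]
    return (P-c["t"])@c["R"]
def loc(P,x,y,th):
    d=P[:,:2]-[x,y];c,s=np.cos(th),np.sin(th)
    return np.c_[d[:,0]*c+d[:,1]*s,-d[:,0]*s+d[:,1]*c]
def fit(P,z0=0,x0=None):
    """fit lugs+rim outline: lug points within plate, rim points close to outer outline"""
    h=P[:,2]-z0
    L=P[(h>.083)&(h<.115)]; W=P[(h>.02)&(h<.078)]; hw=h[(h>.02)&(h<.078)]
    def cost(p):
        l=loc(L,*p); dx=np.maximum(abs(l[:,0])-.030,0);dy=np.maximum(abs(abs(l[:,1])-.0745)-.0045,0)
        w=loc(W,*p); ox=np.maximum(abs(w[:,0])-(.08875+.15*hw),0);oy=np.maximum(abs(w[:,1])-(.05875+.15*hw),0)
        ox=np.where(w[:,0]<-.08,np.minimum(ox,.003),ox);oy=np.where(abs(w[:,0])<.035,0,oy)
        g=lambda e:np.minimum(e,.006)**2
        return 1e6*((g(dx)+g(dy)).mean()+(g(ox)+g(oy)).mean())
    best=min((minimize(cost,[*(P[:,:2].mean(0)if x0 is None else x0[:2]),t],method="Nelder-Mead",options=dict(initial_simplex=None,xatol=1e-5,fatol=1e-5,maxiter=2000)) for t in(np.array([-.3,-.15,0,.15,.3])+(0 if x0 is None else x0[2]))),key=lambda r:r.fun)
    l=loc(L,*best.x)
    return best.x,best.fun,[(len(q),q.min(0).round(4),q.max(0).round(4)) for q in(l[l[:,1]>0],l[l[:,1]<0]) if len(q)],np.percentile(L[:,2],98)
E
python3 - <<'E'
from h import *
C={n:dict(np.load(n+"0.npz")) for n in("top","side")}
PP={}
for n,c in C.items():
    P=cloud(c);P=P[(P[:,0]>.2)&(P[:,0]<.8)&(abs(P[:,1])<.45)&(P[:,2]>.004)&(P[:,2]<.13)]
    for nm,k in(("empty",P[:,1]>-.02),("full",P[:,1]<=-.02)):
        PP[nm,n]=P[k];print(nm,n,k.sum(),P[k].min(0).round(3),P[k].max(0).round(3));r=fit(P[k]);print(r)
for nm in("empty","full"):print(nm,"both",fit(np.r_[PP[nm,"top"],PP[nm,"side"]]))
E
```

```text
empty top 4454 [0.392 0.127 0.004] [0.603 0.281 0.115]
(array([ 0.50110513,  0.20540125, -0.03513922]), np.float64(0.6381717822888489), [(111, array([-0.0302,  0.0702]), array([0.024 , 0.0757])), (144, array([-0.0292, -0.0781]), array([ 0.0283, -0.0695]))], np.float64(0.11294195900459418))
full top 2980 [ 0.404 -0.317  0.004] [ 0.631 -0.132  0.113]
(array([ 0.51339042, -0.22100856, -0.29208659]), np.float64(0.4805490990005347), [(199, array([-0.0305,  0.0694]), array([0.0289, 0.0782])), (96, array([-0.0301, -0.0766]), array([ 0.0241, -0.0705]))], np.float64(0.11297043768197595))
empty side 5409 [0.393 0.124 0.004] [0.605 0.282 0.113]
(array([ 0.50122104,  0.20493577, -0.04238709]), np.float64(0.44804324249259064), [(259, array([-0.0296,  0.0679]), array([0.0268, 0.0768])), (357, array([-0.0302, -0.081 ]), array([ 0.0292, -0.069 ]))], np.float64(0.11158031365115863))
full side 8592 [ 0.402 -0.322  0.004] [ 0.633 -0.13   0.113]
(array([ 0.5147769 , -0.22262485, -0.3017266 ]), np.float64(0.46190268731174683), [(432, array([-0.0302,  0.0699]), array([0.0257, 0.0774])), (566, array([-0.0308, -0.0784]), array([ 0.0292, -0.0699]))], np.float64(0.11176434822943841))
empty both (array([ 0.50097708,  0.20510108, -0.03952682]), np.float64(0.5271336610622515), [(370, array([-0.0304,  0.0678]), array([0.0272, 0.0767])), (501, array([-0.0302, -0.0811]), array([ 0.0292, -0.0691]))], np.float64(0.11270574140478958))
full both (array([ 0.51418104, -0.22225165, -0.29399058]), np.float64(0.5336347099686028), [(631, array([-0.0318,  0.0696]), array([0.0277, 0.0791])), (662, array([-0.0311, -0.0787]), array([ 0.0293, -0.0696]))], np.float64(0.11216381328782286))
```

The fits agree within 1–2 mm: the empty tote is at (0.501, 0.205, −0.04 rad) and the full one at (0.514, −0.222, −0.296 rad). I'll take the empty tote's right lug, which is clear of the green box and leaves the wrist room for the half turn.

```bash
cat > go.py <<'E'
import sys,numpy as np
from rig import state
from scipy.spatial.transform import Rotation as Ro
s=state();q=s["tcp_rot"];R=Ro.from_quat([*q[1:],q[0]]).as_matrix()
yaw=np.degrees(np.arctan2(R[1,0],R[0,0]))
print("t",round(s["t"],2),"tcp",np.round(s["eef_pos"],4),"yaw",round(yaw,2),"tilt",R[:2,2].round(4),"F",np.round(s["force"],1),"M",np.round(s["ft_torque"],2),"gap",round(float(s["finger_gap"]),3),"gf",round(float(s["gripper_force"]),1),"q",np.round(s["joint_positions"],2))
if len(sys.argv)>4:
    x,y,z,w=map(float,sys.argv[1:5]);d=R.T@(np.array([x,y,z])-s["eef_pos"])*1000
    print("shift",d.round(1),"spin",round((yaw-w+180)%360-180,2))
E
python3 go.py .498 .1306 .16 177.7
```

```text
t 0.1 tcp [0.2494 0.5726 0.2305] yaw 156.46 tilt [-0.0005 -0.0013] F [-0.3 -0.3 -0.2] M [-0.01  0.03 -0.02] gap 0.999 gf 0.0 q [-1.23  0.41 -0.01  1.6   0.01  1.13 -0.08]
shift [-404.4 -305.9   71. ] spin -21.24
```

```bash
python3 -m crank '-35 -26 -10 -2;-70 -53 -10 -4;-105 -80 -10 -6;-140 -106 -10 -8;-175 -133 -10 -10;-210 -159 0 -12;-245 -186 0 -14;-280 -212 10 -16;-315 -238 20 -18;-350 -265 40 -20;-380 -288 60 -21.2;-404 -306 71 -21.2;-404 -306 71 -21.2;-404 -306 71 -21.2;-404 -306 71 -21.2' 0 60; python3 go.py .498 .1306 .079 177.7
python3 - <<'E'
from h import *
from rig import *
c=capture("side");f=c["frame"];p=c["R"]@np.array([.5,.15,.1])+c["t"];u=int(p[0]/p[2]*c["fx"]+c["cx"]);v=int(p[1]/p[2]*c["fy"]+c["cy"]);print(u,v)
cv2.imwrite("pics/s1.png",cv2.resize(f[max(v-80,0):v+80,u-100:u+100],None,fx=4,fy=3.75,interpolation=3)[:600,:800])
E
```

```text
t: 1.6
eef_pos: [0.4974, 0.1322, 0.1604]
tcp_rot: [-0.0, 0.02, 1.0, 0.0]
force: [-0.9, 0.5, 0.2]
finger_gap: 0.501
gripper_force: 0.0
t 1.6 tcp [0.4974 0.1322 0.1604] yaw 177.74 tilt [-0.0002  0.0006] F [-0.9  0.5  0.2] M [-0.03 -0.02 -0.  ] gap 0.501 gf 0.0 q [-0.49  0.3   0.17  1.95 -0.06  0.89  1.24]
shift [-0.6 -1.7 81.4] spin 0.04
249 195
```

View pics/s1.png

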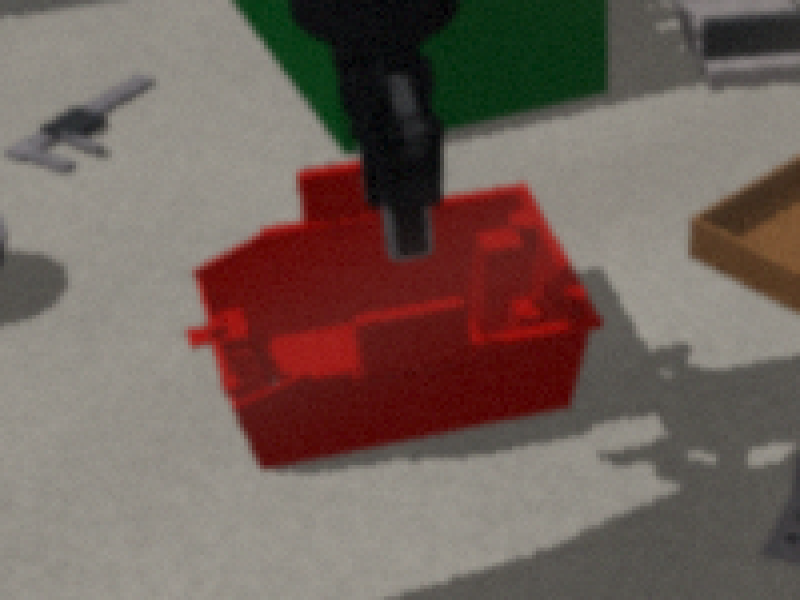

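The open fingers hang at (410,240), right over the near lug's top edge at (410,310), centred along its length. I'll go down and close.

```bash
python3 -m crank '-0.6 -1.7 15 0;-0.6 -1.7 30 0;-0.6 -1.7 45 0;-0.6 -1.7 60 0;-0.6 -1.7 72 0;-0.6 -1.7 80 0;-0.6 -1.7 80 0;-0.6 -1.7 80 0' ; python3 -m crank '0 0 0 0;0 0 0 0;0 0 0 0;0 0 0 0;0 0 0 0;0 0 0 0;0 0 0 0;0 0 0 0' -1 100;python3 go.py
```

```text
t: 2.45
eef_pos: [0.4985, 0.1297, 0.0806]
tcp_rot: [0.0, 0.02, 1.0, 0.0]
force: [-0.3, -0.1, -0.9]
finger_gap: 0.501
gripper_force: 0.0
t: 3.25
eef_pos: [0.4988, 0.1299, 0.0811]
tcp_rot: [0.001, 0.02, 1.0, 0.0]
force: [-1.5, 0.9, 5.4]
finger_gap: 0.083
gripper_force: 98.2
t 3.25 tcp [0.4988 0.1299 0.0811] yaw 177.68 tilt [0.0013 0.0009] F [-1.5  0.9  5.4] M [0.15 0.29 0.08] gap 0.083 gf 98.2 q [-0.47  0.42  0.15  2.02 -0.09  0.71  1.27]
```

```bash
python3 -m crank '0 0 -5 0;0 0 -10 0;0 0 -20 0;0 0 -35 0;0 0 -55 0;0 0 -75 0;0 0 -95 0;0 0 -115 0;0 0 -135 0;0 0 -155 0;0 0 -170 0;0 0 -180 0;0 0 -180 0;0 0 -180 0;0 0 -180 0' ; python3 go.py .5 .0 .26 90
python3 - <<'E'
from h import *
from rig import *
c=capture("side");f=c["frame"];cv2.imwrite("pics/s2.png",f)
for n in("top","side"):
    P=cloud(capture(n));P=P[(P[:,0]>.3)&(P[:,0]<.7)&(P[:,1]>-.02)&(P[:,1]<.35)&(P[:,2]>.15)&(P[:,2]<.32)]
    try:print(n,fit(P,.18,[.501,.205,-.04]),P.min(0),P.max(0))
    except Exception as e:print(e)
E
```

```text
t: 4.75
eef_pos: [0.4977, 0.1292, 0.2594]
tcp_rot: [-0.001, 0.02, 1.0, -0.0]
force: [0.5, -0.1, -2.9]
finger_gap: 0.086
gripper_force: 97.6
t 4.75 tcp [0.4977 0.1292 0.2594] yaw 177.66 tilt [-0.0016 -0.0006] F [ 0.5 -0.1 -2.9] M [-0.18  0.01  0.04] gap 0.086 gf 97.6 q [-0.5   0.19  0.18  1.83 -0.04  1.12  1.22]
shift [  -7.5 -129.    -0.6] spin 87.66
index -1 is out of bounds for axis 0 with size 0
side (array([ 0.50129541,  0.20302196, -0.04837003]), np.float64(0.7293656046952507), [(207, array([-0.0307,  0.068 ]), array([0.0007, 0.0781])), (286, array([-0.0305, -0.0796]), array([ 0.0297, -0.0621]))], np.float64(0.2892230081314364)) [0.39184411 0.12268602 0.17893181] [0.60633194 0.28239455 0.29034848]h.py:21: RuntimeWarning: Mean of empty slice.
  return 1e6*((g(dx)+g(dy)).mean()+(g(ox)+g(oy)).mean())
  ret = ret.dtype.type(ret / rcount)
```

View pics/s2.png

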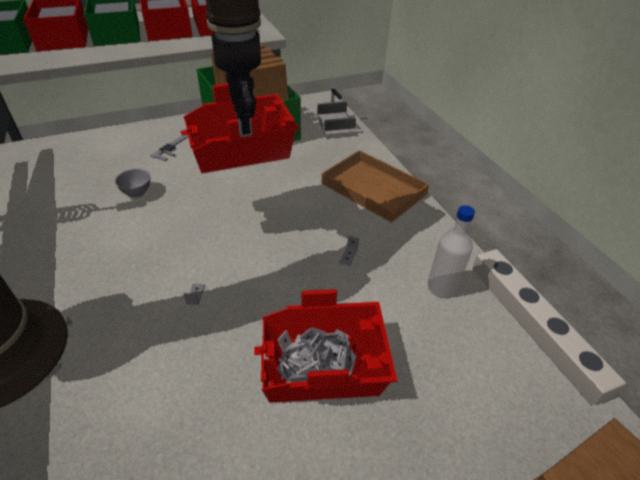

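The tote hangs level from its right lug at (245,130). Now I carry it out and turn it half a turn clockwise in free air.

```bash
python3 -m crank '1 -5 0 2;3 -15 0 6;5 -30 0 12;8 -45 0 18;10 -60 0 24;12 -75 0 30;15 -90 0 36;18 -105 0 42;20 -118 0 48;22 -126 0 54;22 -130 0 60;22 -130 0 66;22 -130 0 72;22 -130 0 78;22 -130 0 84;22 -130 0 90;22 -130 0 96;22 -130 0 102;22 -130 0 106;22 -130 0 108'; python3 -m crank '0 0 0 2;0 0 0 6;0 0 0 12;0 0 0 18;0 0 0 24;0 0 0 30;0 0 0 36;0 0 0 42;0 0 0 48;0 0 0 54;0 0 0 60;0 0 0 66;0 0 0 72;0 0 0 78;0 0 0 82;0 0 0 85;0 0 0 86.5;0 0 0 86.5;0 0 0 86.5'; python3 go.py .5235 -.147 .25 -16.84
```

```text
t: 6.9
eef_pos: [0.4707, 0.0001, 0.2601]
tcp_rot: [-0.0, 0.822, 0.569, -0.0]
force: [-0.2, 0.1, -3.7]
finger_gap: 0.086
gripper_force: 97.7
t: 8.8
eef_pos: [0.471, 0.0003, 0.2603]
tcp_rot: [-0.0, 0.989, -0.146, 0.0]
force: [0.4, -0.3, -3.1]
finger_gap: 0.088
gripper_force: 97.7
t 8.8 tcp [4.710e-01 3.000e-04 2.603e-01] yaw -16.8 tilt [0.0001 0.0002] F [ 0.4 -0.3 -3.1] M [ 0.2  -0.12  0.  ] gap 0.088 gf 97.7 q [-0.62  0.11  0.57  1.94 -0.07  1.1  -1.88]
shift [ 92.8 125.9  10.3] spin 0.04
```

```bash
python3 -m crank '4 5 0 0;12 16 0 0;22 30 0 0;34 46 0 0;46 62 0 0;58 78 0 0;70 94 5 0;80 108 12 0;88 118 22 0;92 124 34 0;93 126 44 0;93 126 50 0;93 126 50 0;93 126 50 0;93 126 50 0'; python3 go.py
python3 - <<'E'
from h import *
from rig import *
for n in("top","side"):
    c=capture(n);cv2.imwrite(f"pics/{n}3.png",c["frame"]);P=cloud(c)
    P=P[(P[:,0]>.3)&(P[:,0]<.75)&(P[:,1]>-.45)&(P[:,1]<-.02)]
    np.save(f"{n}3.npy",P)
    # turned tote: fit with th+pi
    E=P[P[:,2]>.135]
    try:
        r=fit(E,.129,[.502,-.218,-.295+np.pi]);print("E",n,r)
    except Exception as e:print(n,e)
for s in ["side"]:
    f=cv2.imread("pics/side3.png");cv2.imwrite("pics/side3c.png",cv2.resize(f[210:420,210:450],None,fx=3.3,fy=2.85,interpolation=3))
E
```

```text
t: 10.3
eef_pos: [0.5239, -0.1467, 0.2108]
tcp_rot: [-0.0, 0.989, -0.146, 0.0]
force: [0.2, 0.3, -2.5]
finger_gap: 0.086
gripper_force: 97.6
t 10.3 tcp [ 0.5239 -0.1467  0.2108] yaw -16.79 tilt [0.0009 0.0002] F [ 0.2  0.3 -2.5] M [ 0.15 -0.08  0.  ] gap 0.086 gf 97.6 q [-0.32  0.33  0.64  1.85 -0.23  1.03 -1.45]
E top (array([ 0.48194854, -0.21294664,  2.67012068]), np.float64(0.0025798313463383563), [(98, array([ 0.0065, -0.0792]), array([ 0.0241, -0.0697]))], np.float64(0.2410433717396374))
E side (array([ 0.49994453, -0.21818731,  2.85358674]), np.float64(0.4132552156713874), [(867, array([-0.0313,  0.0683]), array([0.0283, 0.079 ])), (322, array([-0.0299, -0.0767]), array([ 0.0269, -0.0697]))], np.float64(0.24073525927006054))
```

View pics/side3c.png

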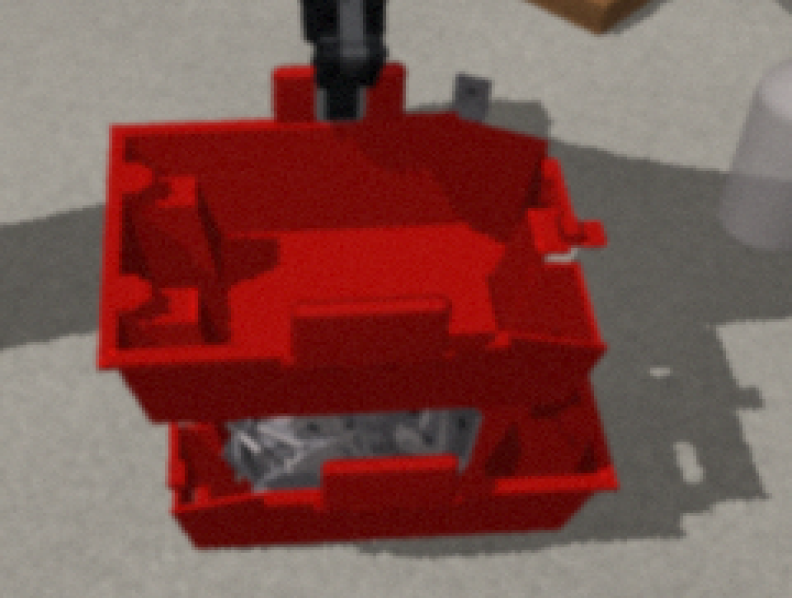

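The turned tote is over the full one: its low end with the tab at (575,235) points to the full tote's hook end, and its lugs are in line. It's about 15 mm short of home, so I lower it with a 1.5 mm / 0.4° correction.

```bash
python3 -m crank '0 0 4 0;1.5 0 12 0.4;1.5 0 22 0.4;1.5 0 32 0.4;1.5 0 42 0.4;1.5 0 50 0.4;1.5 0 55 0.4;1.5 0 58 0.4;1.5 0 58 0.4;1.5 0 58 0.4;1.5 0 58 0.4'; python3 go.py
python3 - <<'E'
from h import *
from rig import *
c=capture("side");P=cloud(c);f=c["frame"]
P=P[(P[:,0]>.3)&(P[:,0]<.75)&(P[:,1]>-.45)&(P[:,1]<-.02)]
E=P[P[:,2]>.118]
print("E",fit(E,.071,[.502,-.218,-.295+np.pi]))
F=P[P[:,2]<.108];L=F[F[:,2]>.083]
l=loc(L,.5148,-.2226,-.3017);k=(abs(l[:,1])>.068)&(abs(l[:,0])<.04);print("full lugs",[ (q.shape,q.min(0).round(4),q.max(0).round(4)) for q in(l[k&(l[:,1]<0)],l[k&(l[:,1]>0)]) if len(q)])
cv2.imwrite("pics/side4c.png",cv2.resize(f[240:420,220:450],None,fx=3.4,fy=3.3,interpolation=3))
E
```

```text
t: 11.5
eef_pos: [0.5253, -0.1477, 0.1527]
tcp_rot: [-0.0, 0.989, -0.15, 0.0]
force: [-0.6, 0.2, -3.2]
finger_gap: 0.084
gripper_force: 97.7
t 11.5 tcp [ 0.5253 -0.1477  0.1527] yaw -17.24 tilt [ 0.0008 -0.    ] F [-0.6  0.2 -3.2] M [ 0.22 -0.1   0.  ] gap 0.084 gf 97.7 q [-0.29  0.4   0.61  1.91 -0.29  0.92 -1.41]
E (array([ 0.50074484, -0.218792  ,  2.84421649]), np.float64(0.7793555142806948), [(725, array([-0.0311,  0.0686]), array([0.0277, 0.079 ])), (267, array([-0.0304, -0.0774]), array([ 0.0277, -0.0696]))], np.float64(0.18260868777858583))
full lugs [((394, 2), array([-0.0309, -0.0785]), array([ 0.029 , -0.0693]))]
```

View pics/side4c.png

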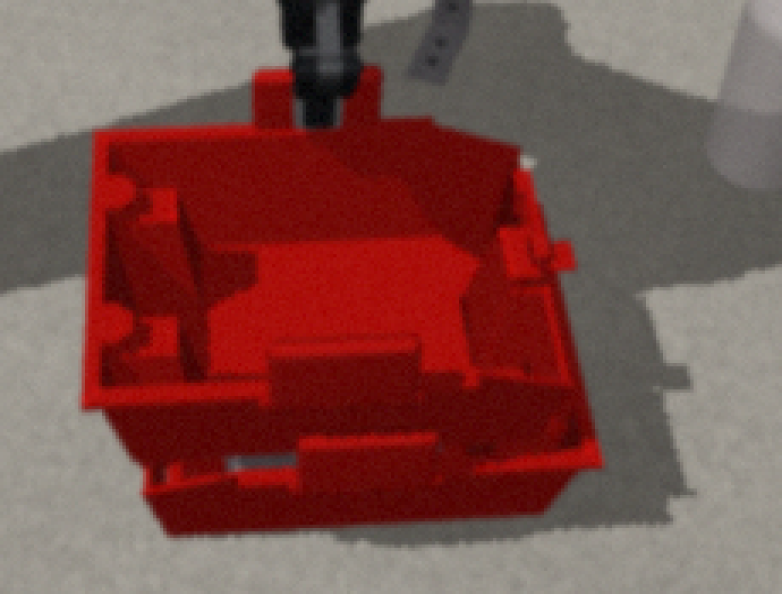

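It lines up (side fit: 14.5 mm short of home, 0.5 mm off sideways, 0.2° off in yaw) and is 7–8 mm above the ledges. I'll lower it gently onto them.

```bash
python3 -m crank '0 0 1 0;0 0 2 0;0 0 3 0;0 0 4 0;0 0 4 0;0 0 4 0'; python3 -m crank '0 0 0.5 0;0 0 1 0;0 0 1 0;0 0 1 0';python3 -m crank '0 0 0.5 0;0 0 1 0;0 0 1 0;0 0 1 0'
```

```text
t: 12.15
eef_pos: [0.5253, -0.1475, 0.1485]
tcp_rot: [-0.0, 0.989, -0.15, 0.0]
force: [0.9, 1.6, 0.6]
finger_gap: 0.084
gripper_force: 98.2
t: 12.55
eef_pos: [0.5253, -0.1474, 0.1475]
tcp_rot: [-0.0, 0.989, -0.15, 0.0]
force: [1.5, 1.5, 1.8]
finger_gap: 0.089
gripper_force: 98.4
t: 12.95
eef_pos: [0.5251, -0.1475, 0.1464]
tcp_rot: [-0.0, 0.989, -0.15, 0.0]
force: [2.3, 1.4, 2.2]
finger_gap: 0.088
gripper_force: 98.6
```

```bash
python3 -m crank '0 0 0.5 0;0 0 1 0;0 0 1 0;0 0 1 0'; python3 -m crank '0 0 0.5 0;0 0 1 0;0 0 1 0;0 0 1 0';python3 go.py
```

```text
t: 13.35
eef_pos: [0.5252, -0.1474, 0.1454]
tcp_rot: [-0.0, 0.989, -0.15, 0.0]
force: [1.2, 2.4, 4.8]
finger_gap: 0.09
gripper_force: 99.0
t: 13.75
eef_pos: [0.525, -0.1471, 0.1451]
tcp_rot: [-0.001, 0.989, -0.15, 0.0]
force: [-2.1, 4.7, 13.2]
finger_gap: 0.089
gripper_force: 100.3
t 13.75 tcp [ 0.525  -0.1471  0.1451] yaw -17.23 tilt [0.0003 0.0011] F [-2.1  4.7 13.2] M [ 0.89  0.54 -0.19] gap 0.089 gf 100.3 q [-0.28  0.41  0.61  1.92 -0.3   0.9  -1.4 ]
```

It's seated on the ledges at TCP z 0.145, as expected (0.081 + 0.064), with 13 N down. I ease the load slightly and start sliding.

```bash
python3 -m crank '0.5 0 -0.2 0;1 0 -0.2 0;1.5 0 -0.2 0;2 0 -0.2 0;2.5 0 -0.2 0;3 0 -0.2 0;3 0 -0.2 0'; python3 go.py;python3 -m crank '0.5 0 0 0;1 0 0 0;1.5 0 0 0;2 0 0 0;2.5 0 0 0;3 0 0 0;3 0 0 0'; python3 go.py
```

```text
t: 14.45
eef_pos: [0.5265, -0.1479, 0.1452]
tcp_rot: [-0.001, 0.989, -0.15, -0.001]
force: [-8.3, 6.4, 18.0]
finger_gap: 0.092
gripper_force: 101.0
t 14.45 tcp [ 0.5265 -0.1479  0.1452] yaw -17.26 tilt [-0.0024  0.0022] F [-8.3  6.4 18. ] M [ 1.02  1.72 -0.41] gap 0.092 gf 101.0 q [-0.28  0.42  0.61  1.91 -0.3   0.91 -1.4 ]
t: 15.15
eef_pos: [0.5288, -0.1493, 0.1452]
tcp_rot: [-0.001, 0.989, -0.15, -0.002]
force: [-8.3, 4.7, 18.8]
finger_gap: 0.086
gripper_force: 101.0
t 15.15 tcp [ 0.5288 -0.1493  0.1452] yaw -17.3 tilt [-0.0032  0.0018] F [-8.3  4.7 18.8] M [ 0.62  2.05 -0.45] gap 0.086 gf 101.0 q [-0.28  0.42  0.61  1.9  -0.3   0.91 -1.4 ]
```

```bash
python3 -m crank '0 0 -0.4 0;0.5 0 -0.4 0;1 0 -0.4 0;1.5 0 -0.4 0;2 0 -0.4 0;2 0 -0.4 0'; python3 go.py
```

```text
t: 15.75
eef_pos: [0.5305, -0.1502, 0.1453]
tcp_rot: [-0.0, 0.989, -0.151, -0.002]
force: [-8.0, 3.8, 16.8]
finger_gap: 0.091
gripper_force: 100.6
t 15.75 tcp [ 0.5305 -0.1502  0.1453] yaw -17.31 tilt [-0.0036  0.0013] F [-8.   3.8 16.8] M [ 0.43  1.97 -0.45] gap 0.091 gf 100.6 q [-0.27  0.43  0.61  1.9  -0.3   0.91 -1.39]
```

```bash
python3 -m crank '0 0 -0.6 0;0.5 0 -0.6 0;1 0 -0.6 0;1.5 0 -0.6 0;2 0 -0.6 0;2 0 -0.6 0'; python3 go.py;  python3 - <<'E'
from h import *
from rig import *
c=capture("side");P=cloud(c)
P=P[(P[:,0]>.3)&(P[:,0]<.75)&(P[:,1]>-.45)&(P[:,1]<-.02)]
print("E",fit(P[P[:,2]>.118],.064,[.508,-.22,-.297+np.pi]))
l=loc(P[(P[:,2]<.106)&(P[:,2]>.083)],.5148,-.2226,-.3017);k=(l[:,1]<-.066)&(abs(l[:,0])<.05);q=l[k];print("full lug",q.min(0).round(4),q.max(0).round(4))
E
```

```text
t: 16.35
eef_pos: [0.5324, -0.1511, 0.1455]
tcp_rot: [-0.0, 0.989, -0.151, -0.002]
force: [-6.5, 2.3, 11.5]
finger_gap: 0.084
gripper_force: 100.0
t 16.35 tcp [ 0.5324 -0.1511  0.1455] yaw -17.32 tilt [-0.0039  0.0007] F [-6.5  2.3 11.5] M [ 0.18  1.69 -0.35] gap 0.084 gf 100.0 q [-0.27  0.43  0.6   1.89 -0.3   0.91 -1.39]
E (array([ 0.50703135, -0.22214266,  2.8332881 ]), np.float64(0.8468157463688397), [(751, array([-0.0315,  0.0684]), array([0.0285, 0.0789])), (261, array([-0.0304, -0.0782]), array([ 0.0277, -0.0702]))], np.float64(0.17697176045810395))
full lug [-0.0308 -0.0789] [ 0.046  -0.0661]
```

The full tote hasn't moved, the empty is about 7.5 mm from home and the load is 11.5 N. I continue, easing 1 mm sideways.

```bash
python3 -m crank '0.5 -0.3 0 0;1 -0.6 0 0;1.5 -1 0 0;2 -1 0 0;2.5 -1 0 0;3 -1 0 0;3 -1 0 0'; python3 go.py
```

```text
t: 17.1
eef_pos: [0.5364, -0.1512, 0.1451]
tcp_rot: [0.0, 0.989, -0.15, -0.001]
force: [-2.6, 0.4, 2.4]
finger_gap: 0.089
gripper_force: 98.6
t 17.1 tcp [ 0.5364 -0.1512  0.1451] yaw -17.3 tilt [-0.0022 -0.0004] F [-2.6  0.4  2.4] M [-0.1   0.45 -0.11] gap 0.089 gf 98.6 q [-0.27  0.44  0.6   1.89 -0.31  0.91 -1.39]
```

```bash
python3 -m crank '0.5 0 0 0;1 0 0 0;1.5 0 0 0;2 0 0 0;2 0 0 0'; python3 go.py
```

```text
t: 17.6
eef_pos: [0.5374, -0.1509, 0.1452]
tcp_rot: [-0.0, 0.989, -0.15, -0.002]
force: [-9.9, 3.4, 10.4]
finger_gap: 0.089
gripper_force: 99.8
t 17.6 tcp [ 0.5374 -0.1509  0.1452] yaw -17.28 tilt [-0.0044  0.0015] F [-9.9  3.4 10.4] M [ 0.33  1.99 -0.35] gap 0.089 gf 99.8 q [-0.27  0.44  0.6   1.88 -0.31  0.92 -1.39]
```

```bash
python3 - <<'E'
from h import *
from rig import *
c=capture("side");P=cloud(c);f=c["frame"]
P=P[(P[:,0]>.3)&(P[:,0]<.75)&(P[:,1]>-.45)&(P[:,1]<-.02)]
r=fit(P[P[:,2]>.118],.064,[.513,-.22,-.297+np.pi]);print("E",r,loc(r[0][None,:2],.5148,-.2226,-.3017))
l=loc(P[(P[:,2]<.106)&(P[:,2]>.083)],.5148,-.2226,-.3017);k=(l[:,1]<-.066)&(abs(l[:,0])<.035);q=l[k];print("full lug",q.min(0).round(4),q.max(0).round(4))
a=cv2.resize(f[270:420,230:430],None,fx=4,fy=3.9,interpolation=3)
cv2.imwrite("pics/side5c.png",a)
E
```

```text
E (array([ 0.51226811, -0.22207013,  2.83280584]), np.float64(0.903513193543203), [(730, array([-0.0315,  0.0682]), array([0.0281, 0.0788])), (248, array([-0.0299, -0.0774]), array([ 0.0278, -0.07  ]))], np.float64(0.17627353578514476)) [[-0.00257498 -0.0002464 ]]
full lug [-0.0308 -0.0795] [ 0.029  -0.0725]
```

View pics/side5c.png

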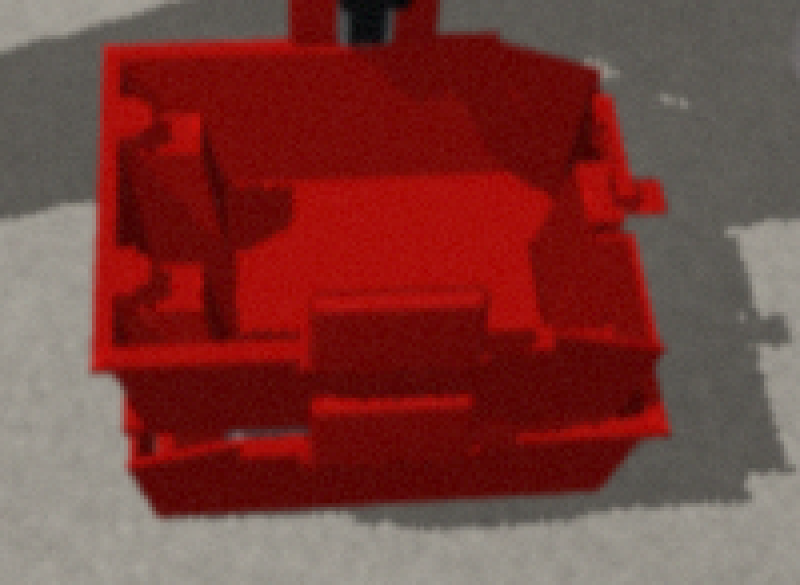

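The full tote's lug is still in place and the empty sits flat, about 1–2.5 mm short of home (gap strip at (270,435)). I go on in 1 mm steps.

```bash
python3 -m crank '0.5 0 0 0;1 0 0 0;1 0 0 0'; python3 go.py; python3 -m crank '0.5 0 -0.2 0;1 0 -0.2 0;1 0 -0.2 0'; python3 go.py
```

```text
t: 17.95
eef_pos: [0.5376, -0.1508, 0.1453]
tcp_rot: [-0.001, 0.989, -0.15, -0.003]
force: [-13.5, 4.9, 14.1]
finger_gap: 0.086
gripper_force: 100.4
t 17.95 tcp [ 0.5376 -0.1508  0.1453] yaw -17.28 tilt [-0.0058  0.0025] F [-13.5   4.9  14.1] M [ 0.57  2.69 -0.41] gap 0.086 gf 100.4 q [-0.27  0.44  0.6   1.88 -0.31  0.92 -1.39]
t: 18.25
eef_pos: [0.5379, -0.1507, 0.1454]
tcp_rot: [-0.001, 0.989, -0.15, -0.004]
force: [-16.2, 4.8, 16.8]
finger_gap: 0.088
gripper_force: 100.8
t 18.25 tcp [ 0.5379 -0.1507  0.1454] yaw -17.29 tilt [-0.0072  0.0033] F [-16.2   4.8  16.8] M [ 0.79  3.26 -0.45] gap 0.088 gf 100.8 q [-0.27  0.44  0.6   1.88 -0.31  0.92 -1.39]
```

The push no longer moves it (force up 3 N per mm), so it's probably on the stops; the load drop at 17.1 s looks like the snap. I relieve the push, then compare the catch tab's height with its starting height.

```bash
python3 -m crank '-0.7 0 0 0;-1.5 0 0 0;-2.2 0 0 0;-3 0 0 0;-3 0 0 0'; python3 go.py; python3 - <<'E'
from h import *
from rig import *
out=[]
for n in("top","side"):
    for lab,c in(("old",dict(np.load(n+"0.npz"))),("new",capture(n))):
        P=cloud(c);l=loc(P,.514,-.222,-.297)
        for a,b in((-.112,-.106),(-.106,-.1025)):
            k=(l[:,0]>a)&(l[:,0]<b)&(abs(l[:,1])<.02)&(P[:,2]>.02)&(P[:,2]<.1)
            print(n,lab,a,k.sum(),np.percentile(P[k,2],[10,50,90]).round(4) if k.any() else"", l[k,0].min().round(4) if k.any() else "")
        f=np.asarray(c["frame"]);p=c["R"]@np.array([.514-.095*.956,-.222+.095*.293,.065])+c["t"];u=int(p[0]/p[2]*c["fx"]+c["cx"]);v=int(p[1]/p[2]*c["fy"]+c["cy"])
        out.append(cv2.resize(f[v-37:v+38,u-50:u+50],(400,300),interpolation=3))
cv2.imwrite("pics/catch.png",np.vstack([np.hstack(out[:2]),np.hstack(out[2:])]))
E
```

```text
t: 18.75
eef_pos: [0.5373, -0.151, 0.1452]
tcp_rot: [0.0, 0.989, -0.15, -0.001]
force: [-6.0, 1.3, 4.6]
finger_gap: 0.086
gripper_force: 98.9
t 18.75 tcp [ 0.5373 -0.151   0.1452] yaw -17.28 tilt [-0.0026  0.0002] F [-6.   1.3  4.6] M [-0.05  1.32 -0.32] gap 0.086 gf 98.9 q [-0.27  0.44  0.6   1.88 -0.31  0.92 -1.39]
top old -0.112 13 [0.0585 0.0611 0.0628] -0.1089
top old -0.106 17 [0.0588 0.0604 0.0617] -0.1059
top new -0.112 0  
top new -0.106 0  
side old -0.112 16 [0.0597 0.061  0.062 ] -0.1082
side old -0.106 16 [0.0595 0.0608 0.0619] -0.1051
side new -0.112 0  
side new -0.106 0
```

View pics/catch.png

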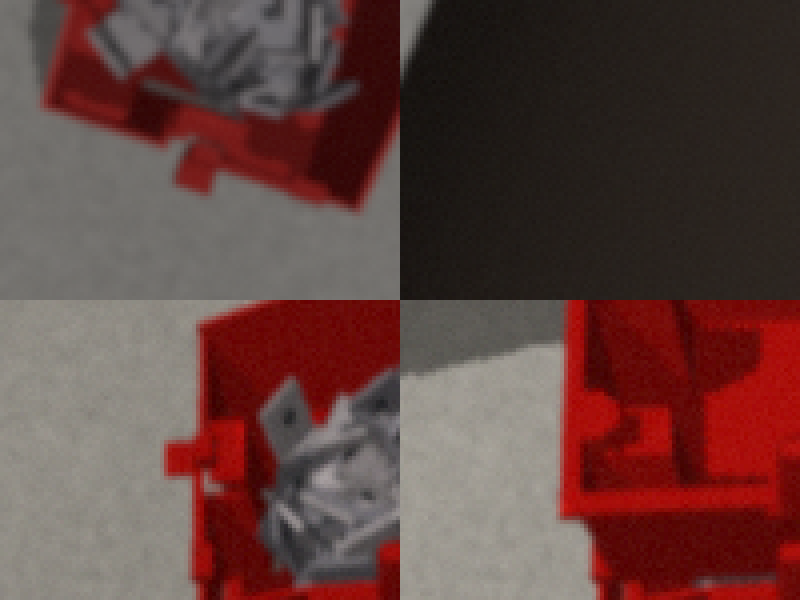

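The bottom-right crop shows the empty tote hiding the catch from the side camera, and the arm blocks the top view. A gentle pull back will show whether the nub is up: it should be blocked within the 0.5 mm play.

```bash
python3 -m crank '-0.5 0 0 0;-1 0 0 0;-1.5 0 0 0;-1.5 0 0 0'; python3 go.py;python3 -m crank '-0.5 0 0 0;-1 0 0 0;-1.5 0 0 0;-1.5 0 0 0'; python3 go.py;python3 -m crank '-0.5 0 0 0;-1 0 0 0;-1 0 0 0'; python3 go.py
```

```text
t: 19.25
eef_pos: [0.5373, -0.15, 0.1454]
tcp_rot: [-0.0, 0.989, -0.15, -0.0]
force: [-1.9, -0.6, -2.1]
finger_gap: 0.088
gripper_force: 97.7
t 19.25 tcp [ 0.5373 -0.15    0.1454] yaw -17.22 tilt [-0.0001  0.0001] F [-1.9 -0.6 -2.1] M [ 0.11  0.32 -0.09] gap 0.088 gf 97.7 q [-0.27  0.43  0.6   1.89 -0.31  0.91 -1.39]
t: 19.65
eef_pos: [0.5361, -0.1497, 0.1458]
tcp_rot: [-0.0, 0.989, -0.15, 0.0]
force: [-0.0, -0.5, -3.3]
finger_gap: 0.089
gripper_force: 97.7
t 19.65 tcp [ 0.5361 -0.1497  0.1458] yaw -17.22 tilt [0.0006 0.    ] F [-0.  -0.5 -3.3] M [ 0.21 -0.05 -0.06] gap 0.089 gf 97.7 q [-0.27  0.43  0.6   1.89 -0.31  0.91 -1.4 ]
t: 19.95
eef_pos: [0.5353, -0.1495, 0.1459]
tcp_rot: [-0.0, 0.989, -0.15, 0.001]
force: [2.0, 0.6, -2.4]
finger_gap: 0.087
gripper_force: 97.8
t 19.95 tcp [ 0.5353 -0.1495  0.1459] yaw -17.22 tilt [ 0.0011 -0.0001] F [ 2.   0.6 -2.4] M [ 0.21 -0.43  0.03] gap 0.087 gf 97.8 q [-0.27  0.43  0.6   1.89 -0.3   0.91 -1.4 ]
```

```bash
python3 -m crank '-0.5 0 0.2 0;-1 0 0.3 0;-1 0 0.3 0'; python3 go.py;python3 -m crank '-0.5 0 0.2 0;-1 0 0.3 0;-1 0 0.3 0'; python3 go.py;python3 - <<'E'
from h import *
from rig import *
c=capture("side");P=cloud(c)
P=P[(P[:,0]>.3)&(P[:,0]<.75)&(P[:,1]>-.45)&(P[:,1]<-.02)]
r=fit(P[P[:,2]>.118],.064,[.513,-.22,-.297+np.pi]);print("E",r[0],loc(r[0][None,:2],.5148,-.2226,-.3017))
E
```

```text
t: 20.25
eef_pos: [0.5349, -0.1493, 0.1459]
tcp_rot: [0.0, 0.989, -0.15, 0.001]
force: [3.9, 0.7, -0.2]
finger_gap: 0.086
gripper_force: 98.1
t 20.25 tcp [ 0.5349 -0.1493  0.1459] yaw -17.21 tilt [ 0.0021 -0.0003] F [ 3.9  0.7 -0.2] M [ 0.1  -1.08  0.18] gap 0.086 gf 98.1 q [-0.27  0.43  0.6   1.89 -0.3   0.91 -1.4 ]
t: 20.55
eef_pos: [0.5345, -0.149, 0.1458]
tcp_rot: [0.0, 0.989, -0.15, 0.002]
force: [5.6, 0.5, 0.7]
finger_gap: 0.092
gripper_force: 98.4
t 20.55 tcp [ 0.5345 -0.149   0.1458] yaw -17.2 tilt [ 0.0032 -0.0005] F [5.6 0.5 0.7] M [ 0.12 -1.43  0.29] gap 0.092 gf 98.4 q [-0.28  0.43  0.6   1.9  -0.3   0.91 -1.4 ]
E [ 0.50984839 -0.22014658  2.85121921] [[-0.00545698  0.00087126]]
```

```bash
cat > rel.py <<'E'
from h import *
from rig import *
def rel(c,T=.5148,U=-.2226,H=-.3017):
    P=cloud(c);P=P[(P[:,1]>-.45)&(P[:,1]<-.02)&(P[:,0]>.3)&(P[:,0]<.75)];l=loc(P,T,U,H)
    o=[]
    for z0 in(0,.064):
        k=(P[:,2]>z0+.086)&(P[:,2]<z0+.106)&(abs(l[:,0])<.06)&(l[:,1]<-.06)&(l[:,1]>-.09);q=l[k]
        zz=P[k,2];e=[]
        for a in np.arange(z0+.086,z0+.106,.004):
            m=(zz>=a)&(zz<a+.004)
            if m.sum()>8:e.append([q[m,0].min(),q[m,0].max()])
        e=np.median(e,0);top=P[(abs(l[:,0])<.03)&(l[:,1]<-.06)&(l[:,1]>-.09)&(P[:,2]>z0+.06)&(P[:,2]<z0+.12),2]
        o.append((e.mean(),q[:,1].min(),np.polyfit(q[:,0],q[:,1],1)[0],np.percentile(top,99),e[1]-e[0]))
    return np.array(o)
r=np.mean([rel(capture("side")) for _ in range(3)],0)
print("full/empty lug [x,y,slope,top,len]",r.round(4).tolist(),"dx",(1000*(r[1]-r[0])[:2]).round(2),"dtop",(1000*(r[1,3]-r[0,3])).round(1))
E
python3 rel.py; python3 go.py
```

```text
full/empty lug [x,y,slope,top,len] [[-0.0006, -0.0787, -0.0111, 0.1125, 0.1164], [-0.0032, -0.0777, 0.0025, 0.1766, 0.0585]] dx [-2.56  1.01] dtop 64.1
t 20.75 tcp [ 0.5345 -0.149   0.1458] yaw -17.2 tilt [ 0.0032 -0.0006] F [5.8 0.8 1.3] M [ 0.11 -1.41  0.23] gap 0.089 gf 98.4 q [-0.28  0.43  0.6   1.9  -0.3   0.91 -1.4 ]
```

```bash
sed -i 's/(l\[:,1\]<-.06)&(l\[:,1\]>-.09);q/(l[:,1]<(-.071 if z0==0 else -.06))\&(l[:,1]>-.09);q/' rel.py; python3 rel.py; python3 - <<'E'
from rel import rel
import numpy as np
print(rel.__name__)
c=dict(np.load("side0.npz"))
try:print(rel(c))
except Exception as e:print(e)
E
python3 -m crank '1 0 0 0;2 0 0 0;3 0 0 0;4 0 0 0;4.5 0 0 0;4.5 0 0 0'; python3 go.py; python3 rel.py
```

```text
full/empty lug [x,y,slope,top,len] [[-0.0015, -0.0787, -0.0003, 0.1126, 0.0585], [-0.0033, -0.0777, 0.0023, 0.1764, 0.0582]] dx [-1.8  1. ] dtop 63.7
full/empty lug [x,y,slope,top,len] [[-0.0016, -0.0788, -0.0015, 0.1125, 0.0584], [-0.0032, -0.0776, 0.0029, 0.1766, 0.0586]] dx [-1.6   1.19] dtop 64.0
rel
zero-size array to reduction operation minimum which has no identity
t: 21.65
eef_pos: [0.5357, -0.1496, 0.1451]
tcp_rot: [-0.001, 0.989, -0.15, -0.002]
force: [-4.3, 3.9, 8.2]
finger_gap: 0.086
gripper_force: 99.7
t 21.65 tcp [ 0.5357 -0.1496  0.1451] yaw -17.25 tilt [-0.0031  0.002 ] F [-4.3  3.9  8.2] M [0.7  0.51 0.01] gap 0.086 gf 99.7 q [-0.27  0.43  0.6   1.89 -0.31  0.92 -1.39]
full/empty lug [x,y,slope,top,len] [[-0.0015, -0.0785, -0.0007, 0.1125, 0.0584], [-0.0023, -0.0781, -0.0021, 0.176, 0.0579]] dx [-0.76  0.41] dtop 63.5
  return _methods._mean(a, axis=axis, dtype=dtype,
  ret = ret.dtype.type(ret / rcount)
```

```bash
python3 -m crank '0.5 0 0 0;1 0 0 0;1.5 0 0 0;2 0 0 0;2.5 0 0 0;3 0 0 0;3 0 0 0'; python3 go.py; python3 rel.py;
```

```text
t: 22.5
eef_pos: [0.5372, -0.1503, 0.1451]
tcp_rot: [-0.001, 0.989, -0.15, -0.003]
force: [-8.7, 5.5, 14.1]
finger_gap: 0.087
gripper_force: 100.5
t 22.5 tcp [ 0.5372 -0.1503  0.1451] yaw -17.29 tilt [-0.0056  0.0031] F [-8.7  5.5 14.1] M [ 0.88  1.59 -0.11] gap 0.087 gf 100.5 q [-0.27  0.44  0.6   1.88 -0.31  0.92 -1.39]
full/empty lug [x,y,slope,top,len] [[-0.0015, -0.0788, 0.0001, 0.1124, 0.0586], [-0.0018, -0.0784, -0.0086, 0.1761, 0.0586]] dx [-0.34  0.47] dtop 63.7
```

The tote lug moves only about 1.4 mm between an 8 N push and a 5.6 N pull. The pull was blocked with just about 4 N on the ledges, far more than friction (~0.4) could hold, and it's within 0.5 mm of home. So it looks caught. I relieve the loads and let go, then check the catch from above.

```bash
python3 -m crank '-0.7 0 0 0;-1.4 0 0 0;-2.1 0 0 0;-2.8 0 0 0;-2.8 0 0 0'; python3 go.py
```

```text
t: 23.15
eef_pos: [0.5369, -0.1505, 0.1451]
tcp_rot: [-0.0, 0.989, -0.15, -0.0]
force: [-0.5, 1.1, 5.3]
finger_gap: 0.091
gripper_force: 98.9
t 23.15 tcp [ 0.5369 -0.1505  0.1451] yaw -17.26 tilt [-0.0008  0.0002] F [-0.5  1.1  5.3] M [ 0.19 -0.02 -0.11] gap 0.091 gf 98.9 q [-0.27  0.44  0.6   1.89 -0.31  0.91 -1.39]
```

```bash
python3 -m crank '0 0 0 0;0 0 0 0;0 0 0 0;0 0 0 0;0 0 0 0;0 0 0 0' -0.3 20;python3 -m crank '0 0 -5 0;0 0 -12 0;0 0 -25 0;0 0 -40 0;0 0 -60 0;0 0 -85 0;0 0 -110 0;0 0 -130 0;0 0 -140 0;0 0 -140 0';python3 go.py; python3 rel.py; python3 go.py .35 .15 .28 -16.8
```

```text
t: 23.75
eef_pos: [0.5374, -0.1504, 0.145]
tcp_rot: [0.0, 0.989, -0.15, -0.0]
force: [-0.2, 0.1, -0.9]
finger_gap: 0.35
gripper_force: 0.0
t: 24.75
eef_pos: [0.5381, -0.1507, 0.2869]
tcp_rot: [-0.0, 0.989, -0.15, 0.002]
force: [-0.1, -0.3, -0.7]
finger_gap: 0.348
gripper_force: 0.0
t 24.75 tcp [ 0.5381 -0.1507  0.2869] yaw -17.24 tilt [ 0.0031 -0.    ] F [-0.1 -0.3 -0.7] M [ 0.01 -0.02 -0.01] gap 0.348 gf 0.0 q [-0.34  0.28  0.67  1.72 -0.19  1.2  -1.5 ]
full/empty lug [x,y,slope,top,len] [[-0.0015, -0.0789, -0.0007, 0.1124, 0.0584], [-0.0015, -0.0784, -0.0071, 0.1759, 0.0591]] dx [-0.01  0.42] dtop 63.5
t 24.9 tcp [ 0.5369 -0.1501  0.2842] yaw -17.23 tilt [-0.0013  0.0003] F [ 0.5 -0.4  0.2] M [-0.    0.    0.04] gap 0.35 gf 0.0 q [-0.34  0.28  0.67  1.72 -0.19  1.2  -1.5 ]
shift [-267.4 -231.3    4.6] spin -0.43
```

Free and resting at dx ≈ 0.0, dz 63.5–64: home. I move the arm aside to see the catch.

```bash
python3 -m crank '-10 -9 0 0;-30 -26 0 0;-55 -48 0 0;-85 -73 0 0;-115 -100 0 0;-145 -125 0 0;-175 -151 0 0;-205 -177 0 0;-230 -200 0 0;-250 -218 0 0;-260 -226 0 0;-260 -226 0 0;-260 -226 0 0'; python3 rel.py; python3 - <<'E'
from h import *
from rig import *
c=capture("top");f=c["frame"];P=cloud(c);l=loc(P,.514,-.222,-.297)
k=(abs(l[:,0])<.13)&(abs(l[:,1])<.1)&(P[:,2]>.115);print(fit(P[k],.064,[.514,-.222,-.297+np.pi]))
k=(l[:,0]>-.13)&(l[:,0]<-.102)&(abs(l[:,1])<.02)&(P[:,2]>.02)
print("tab z",np.percentile(P[k,2],[5,25,50,75,95]).round(4),k.sum(),l[k].min(0))
cv2.imwrite("pics/top6.png",cv2.resize(f[185:365,390:590],None,fx=3.9,fy=3.3,interpolation=3))
E
```

```text
t: 26.2
eef_pos: [0.3557, 0.1421, 0.2847]
tcp_rot: [0.0, 0.989, -0.149, -0.0]
force: [-0.1, -0.1, -0.2]
finger_gap: 0.351
gripper_force: 0.0
full/empty lug [x,y,slope,top,len] [[-0.0015, -0.0787, 0.0013, 0.1122, 0.0585], [-0.0016, -0.0784, -0.0089, 0.1758, 0.0589]] dx [-0.13  0.36] dtop 63.7
(array([ 0.51075151, -0.21914236,  2.84081599]), np.float64(1.1856373833983849), [(136, array([-0.0288,  0.0709]), array([0.0255, 0.0772])), (245, array([-0.0323, -0.0782]), array([ 0.0272, -0.0688]))], np.float64(0.17657829109950435))
tab z [0.06   0.062  0.1374 0.139  0.1408] 95 [-0.10918124 -0.01978859]
```

View pics/top6.png

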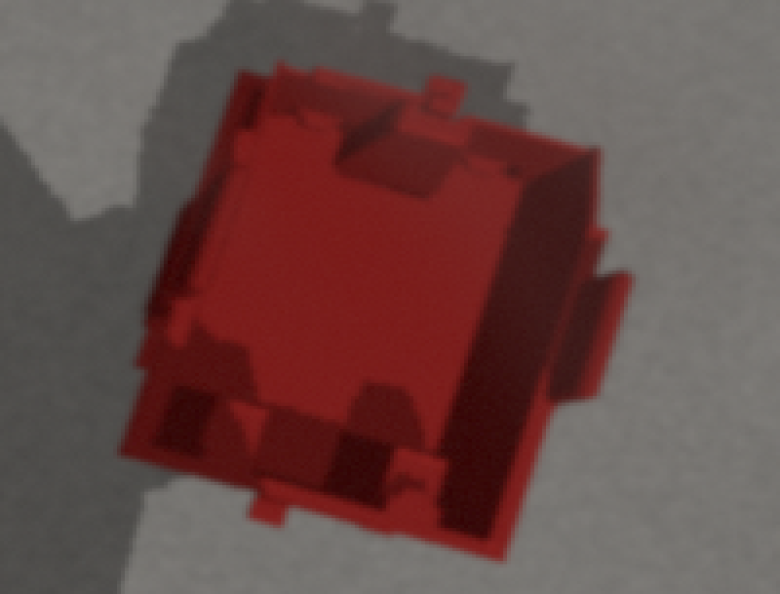

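The catch's thumb tab shows at (268,505) at z ≈ 0.060–0.062 m, its starting height (0.061; pressed, it would be about 4 mm lower). So the catch is up, and the tote is home, level and released.

```bash
python3 -c "
from rig import *
print(finish_job())"
```

```text
the job is handed in; nothing more can be done
None
```

The empty tote is stacked half-turned on the full one and slid home under the hooks; the catch tab measured back at its up height, the tote is released, and the job was handed in after about 26 s.

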